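# Present a steel ball under the inspection microscope

## Robot

A 6-joint arm with a two-finger parallel gripper is mounted at the origin on the work surface. World frame = base frame: x ahead of the robot, y to its left, z up, the work surface at z = 0. Lengths are in m, angles in degrees, forces in N, time in s.
With the tool pointing down it reaches from about 0.325 to 0.775 m from the base axis. Payload 5.5 kg.
Tool frame: the origin (TCP) lies at the centre of the arm's flange, where the gripper is bolted on; the fingertips stand 182 mm ahead of it and the grasp point (between the pads) lies 163 mm ahead of it; z points along the fingers, y is the line along which they close (so a half turn about z gives the same grasp; the last joint's range is limited). The gripper opens to 88 mm and grips with 3 to 60 N. Pads are 20 mm wide; open, the fingers measure 115 mm over their backs; the gripper's body (75 mm by 178 mm) begins 61 mm behind the grasp point.
Start: joints at [-74.983, 5.22, 70.514, -0, 104.267, -3.249], TCP at [0.188, -0.57, 0.405] pointing down, gripper open.
Joint ranges: [-164.24, 164.24], [-49.07, 125.15], [9.68, 141.18], [-86.29, 266.29], [3.28, 154.24], [-151.56, 151.56]. Speed limits (degrees/s): [147.25, 147.25, 172.46, 180, 180, 180].

## Interface

Orientations are given as [roll, pitch, yaw] about the fixed x, y, z axes, in that order (R = Rz(yaw) Ry(pitch) Rx(roll)).
In Python, from station import r gives the robot as it stands. The module is installed in compiled form; this text tells all that it offers. Calls block until the motion is done:
- r.reach(position, orientation): joint-space move of the TCP to a pose.
- r.servo_line(position, rotation=None, speed=0.15): straight line of the TCP; rotation=None keeps the orientation; speed is the mean speed in m/s.
- r.move_joints(angles): joint-space move.
- r.let_go() and r.grab(squeeze=None): open the fingers fully, or close them until they stop; squeeze is the grip in N (None keeps the last).
- r.wait(seconds).
- r.inverse_kinematics(position, orientation): joint angles nearest the present ones, or None.
- r.sense(): the state.
- r.snapshot(name): name is "side" or "top"; returns a dict with "frame" (400x640x3 uint8, red, green, blue), "fx", "fy", "cx", "cy" (pixels), "R" (3x3) and "t" (3): a world point X has camera coordinates R X + t. Camera axes: x right, y down, z forward; pixel columns grow to the right and rows downward; lengths in m; the calibration is good to about 2 mm. A picture is of the moment at which its call begins. There is no depth.
A pose or a line that the arm cannot do raises r.IKError and nothing moves.
- r.hand_in(): hands the job in; it is judged then, once.
The state is a dict: "clock": time; "joints": joint angles; "joint_vel": joint speeds; "joint_torque": joint torques, N m; "tcp_pos": TCP position; "orientation": TCP orientation; "contact_force": force on the tool from outside, world axes, zero at the start; "torque": the same for the moment, N m; "opening": finger opening in m; "gripper_force": force on a finger pad.
Only numpy, scipy, OpenCV 4.12 (cv2) and the standard library are available. Lean on these libraries where they do the work, as an engineer would, in place of code of your own. Each camera call takes 0.05 s, during which the arm holds its last target. There are 200 camera calls.

## Task

I want to photograph the polished steel ball without glare. Take the framed diffuser plate out of its rack, slide it down into the slot on top of the inspection lamp until it is fully home with its shoulders flush with the lamp's top, and let go of it; then pick up the ball tray by its handle, keep it from tipping so that the ball never leaves its pocket, and hold it level and still with the ball straight below the microscope lens, 80 mm from it. Finish while holding the tray there; do not knock the microscope or the bottle, the weight and the tin standing about.

Things in the scene. Friction and masses are not known exactly. Their poses are not given: they have to be found in the camera images.
- diffuser: Diffuser plate: a flat upright aluminium frame with a white opal pane, 8 mm thick (x), 60 mm wide (y), 65 mm tall (z), with a flat grip tab on its top edge, 8 mm thick, 26 mm wide, reaching from 65 to 101 mm; 90 g. Loose. Origin: centre of the underside. x is normal to the plate, z up. Either face may look to the lamp.
- rack: Fixed grey plastic rack, 116 mm (x) by 90 mm (y), 42 mm high, with three parallel slots, each 11 mm wide and 64 mm long, 38 mm apart along x. The diffuser stands in the middle slot, its underside 12 mm above the bench, and is drawn straight up 30 mm. Origin: centre of the underside.
- lamp: Fixed inspection lamp: a cream box 90 mm wide (y), 125 mm high, reaching from x = -12 mm (front, with a square window) to x = 120 mm (back). Its front (-x) looks at the microscope. Origin: on the bench, below the centre of the slot. The slot for the diffuser opens upward in the top, just behind the front.
- slot (a point): Centre of the floor of the lamp's slot, 60 mm above the bench and 65 mm below the lamp's top. Slot: 11 mm (x, front to back) by 64 mm (y), with sloping lead-ins at the mouth about 3 mm wide on each side. Fully home, the diffuser's origin is at this point, its shoulders are flush with the lamp's top and only the tab stands out. Axes as the lamp's: the plate's normal must lie along x.
- scope: Fixed digital microscope on a post stand: an upright black tube 34 mm thick (collar 44 mm) from 180 to 308 mm above the bench, held by a level arm from a post 18 mm thick that stands 170 mm away along this body's +x on a round foot of 130 mm. Nothing stands below the lens. Origin: on the bench straight below the lens.
- lens (a point): Centre of the front face of the microscope lens, 180 mm above the bench, looking straight down.
- focus (a point): The point 80 mm straight below the lens, 100 mm above the bench, where the ball's centre belongs.
- tray: Ball tray: white plastic slab 90 mm (x) by 60 mm (y) by 8 mm thick with one round pocket, 30 mm wide and 4 mm deep, at its centre, and a straight flat aluminium handle that rises at its -x end and runs along -x from 51 to 171 mm, 10 mm thick (y) and 18 mm high, from 25 to 43 mm above the underside; 75 g, loose. Origin: centre of the slab's underside. z up.
- grip (a point): Point in the middle of the tray's handle, 115 mm from the pocket along -x, 34 mm above the underside. Axes as the tray's: fingers close along y.
- pocket (a point): Centre of the floor of the tray's pocket, 4 mm above the tray's underside.
- ball_center (a point): Centre of the loose polished steel ball, 20 mm in diameter, 33 g, resting in the tray's pocket. It can roll 5 mm any way in the pocket and goes over the rim if the tray is tipped by about 50 degrees.
- bottle: Bystander: brown glass bottle, 56 mm wide, 115 mm tall. Origin: centre of the underside.
- weight: Bystander: steel 200 g calibration weight with a knob, 38 mm wide, 64 mm tall. Origin: centre of the underside.
- tin: Bystander: low aluminium sample tin, 64 mm wide, 45 mm tall. Origin: centre of the underside.
Things that resemble listed ones, but are neither listed nor needed, are in the scene too. Several things have the shape of the tray; the one meant has the colours described above.

How it is judged (in metres and radians):
On the way:
1. the diffuser is fully home in the lamp's slot and let go (z of diffuser in the frame of slot below 0.004 m and horizontal distance between diffuser and slot below 0.005 m and angle between diffuser's own z axis and vertical below 0.08 rad and contact force between diffuser and the arm below 0.1 N and contact force between diffuser and the fingers below 0.1 N), for 0.2 s.
At the end, for the whole second after the job is handed in: Diffuser within 4 mm of fully home; the gripper holds the tray in the air, touching nothing else, level within 0.10 rad and still (20 mm/s); the ball in its pocket, 80 mm below the lens and straight below it, each within 15 mm (z of diffuser in the frame of slot below 0.004 m and horizontal distance between diffuser and slot below 0.005 m and angle between diffuser's own z axis and vertical below 0.08 rad and horizontal distance between ball_center and focus below 0.015 m and z of ball_center in the frame of focus between -0.015 and 0.015 m and distance between ball_center and pocket below 0.014 m and angle between tray's own z axis and vertical below 0.1 rad and linear speed of tray below 0.02 m/s and linear speed of ball below 0.06 m/s and contact force between tray and the fingers above 1 N and contact force between tray and lamp below 0.1 N and contact force between tray and scope below 0.1 N and contact force between tray and rack below 0.1 N and contact force between tray and diffuser below 0.1 N); the arm keeps its last pose, push and grip.
It fails at once if the ball leaves its pocket (distance between ball_center and pocket above 0.02 m).
It fails at once if the tray is tipped by more than 0.6 rad (angle between tray's own z axis and vertical above 0.6 rad).
It fails at once if the microscope is knocked (more than 6 N) (contact force between scope and anything else above 6 N).
It fails at once if a bystander is pushed more than 20 mm or knocked over (distance of any of bottle, weight, tin from where it was at the start of the episode above 0.02 m or angle between any of bottle, weight, tin's own z axis and vertical above 0.3 rad).
It also fails if it takes over 72 s, if anything falls off the work surface, if the arm or the gripper's body presses on something with over 40 N, if the wrist force passes 120 N, or if a joint passes its speed limit or range.

## Working session

There is one attempt and no reset: what is moved stays moved. The work goes in short steps, each a Python script; the robot and the scene stay as the last script left them, time stands still between calls to the robot, and variables do not carry over. Pictures are saved under pics/ and viewed, at most 10 in all, crops included, and the job is handed in when it is done.

```bash
mkdir -p pics; ls
python3 - <<'E'
from station import r
import cv2,numpy as np
for n in("side","top"):
    s=r.snapshot(n); cv2.imwrite(f"pics/{n}0.png",s["frame"][:,:,::-1]); np.savez(f"{n}0.npz",**s)
    R=s["R"];print(n,s["fx"],s["cx"],s["cy"],np.round(R,3).tolist(),np.round(-np.array(R).T@s["t"],3))
print(r.sense())
E
```

```text
pics
side 391.84970401688344 308.573306343607 200.40391449150357 [[0.986, -0.165, 0.015], [-0.092, -0.622, -0.777], [0.138, 0.765, -0.629]] [ 0.348 -0.95   0.783]
top 367.9340512380034 316.3883171135783 199.75856260631457 [[-0.011, -1.0, -0.013], [-0.998, 0.011, -0.063], [0.064, 0.012, -0.998]] [ 0.436 -0.15   1.3  ]
{'clock': 0.1, 'joints': array([-7.49839012e+01,  5.26046084e+00,  7.05755734e+01, -9.23487440e-04,
        1.04266614e+02, -3.25038530e+00]), 'joint_vel': array([ 0.0170405 , -0.00326882, -0.13656462, -0.0610355 , -0.14766426,
        0.05364759]), 'joint_torque': array([ 1.14386861e-03, -4.47857201e+01, -4.07569778e+01,  6.98382617e-02,
        2.84912658e-02, -1.23417099e-04]), 'tcp_pos': array([ 0.18805599, -0.56982831,  0.4035964 ]), 'orientation': array([-1.79897466e+02, -4.92612208e-03,  1.82662529e+01]), 'contact_force': array([-0.46613455,  0.11767643,  0.29429418]), 'torque': array([ 0.02378298,  0.01962236, -0.01765962]), 'gripper_force': 0.0, 'opening': 0.08788471375444741}
```

View pics/side0.png

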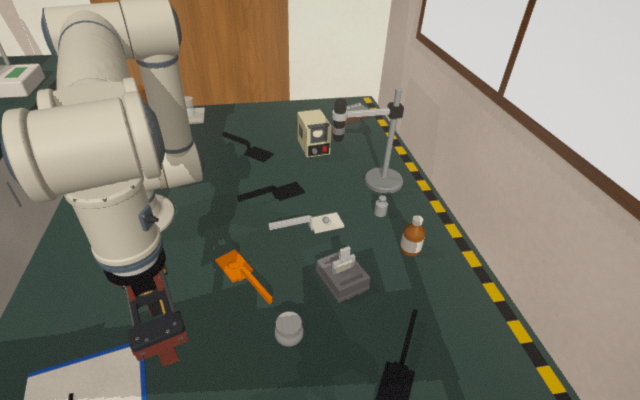

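View pics/top0.png

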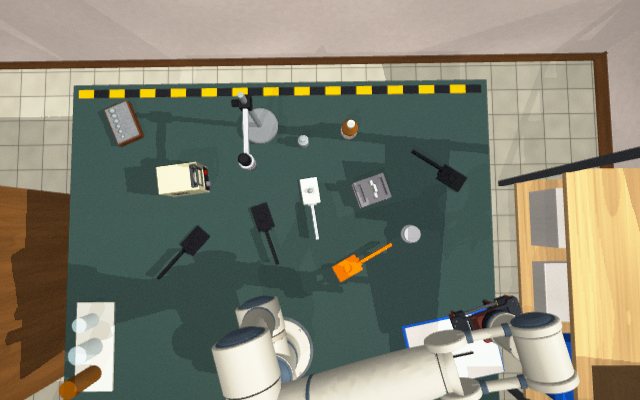

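The side view shows the lamp at (313,132), the microscope tube at (340,120), its post at (395,130), the rack with the diffuser at (343,265), the bottle at (413,238), the weight at (381,206) and the tin at (288,328).

Tray-shaped things in side/top pixels:
- White with an aluminium handle and a ball: (322,222)/(311,190).
- Orange: (245,270)/(350,265).
- Black: (250,148)/(185,250), (275,190)/(265,220) and (400,370)/(440,170).

Only the white one matches the description (white slab, aluminium handle, steel ball). I'll confirm it in an enlarged crop, together with the other targets.

```bash
cat > h.py <<'E'
import numpy as np,cv2
def load(n): return dict(np.load(n+".npz"))
def plane(s,uv,z):
    uv=np.atleast_2d(np.asarray(uv,float)); d=np.c_[(uv[:,0]-s["cx"])/s["fx"],(uv[:,1]-s["cy"])/s["fy"],np.ones(len(uv))]@s["R"]
    c=-s["R"].T@s["t"]; return c+d*((z-c[2])/d[:,2])[:,None]
def proj(s,X):
    p=np.atleast_2d(X)@s["R"].T+s["t"]; return np.c_[s["fx"]*p[:,0]/p[:,2]+s["cx"],s["fy"]*p[:,1]/p[:,2]+s["cy"]]
def tri(s1,u1,s2,u2):
    P=[np.array([[s["fx"],0,s["cx"]],[0,s["fy"],s["cy"]],[0,0,1]])@np.c_[s["R"],s["t"]] for s in(s1,s2)]
    X=cv2.triangulatePoints(P[0],P[1],np.array(u1,float).reshape(2,1),np.array(u2,float).reshape(2,1))[:,0]; return X[:3]/X[3]
E
python3 - <<'E'
from h import *
T,S=load("top0"),load("side0")
def crop(s,u,v,w,h,k): return cv2.resize(s["frame"][v:v+h,u:u+w,::-1],None,fx=k,fy=k,interpolation=cv2.INTER_CUBIC)
# top: tray+rack 290..395,165..245 ; lamp 150..215 ; side
a=crop(T,292,168,100,75,4)   # 400x300
b=crop(T,150,90,134,110,3)[:300,:400]
c=crop(S,262,205,112,100,4)[:300,:400]; 
c=crop(S,265,205,100,75,4)
d=crop(S,290,85,133,110,3)[:300,:400]
pad=lambda i:cv2.copyMakeBorder(i,0,300-i.shape[0],0,400-i.shape[1],cv2.BORDER_CONSTANT)
m=np.vstack([np.hstack([pad(a),pad(b)]),np.hstack([pad(c),pad(d)])]);cv2.imwrite("pics/crops.png",m)
for n,u,z in[("tray",(311,190),.008),("rack",(371,190),.042),("lamp",(183,180),.125),("scopetop",(247,160),.308),("bottle",(350,127),.1),("weight",(303,140),.06),("tin",(411,234),.045),("foot",(261,126),.01)]: print(n,plane(T,u,z).round(3))
E
```

```text
tray [[ 0.553 -0.116  0.008]]
rack [[ 0.547 -0.322  0.042]]
lamp [[0.579 0.294 0.125]]
scopetop [[0.61  0.05  0.308]]
bottle [[ 0.752 -0.249  0.1  ]]
weight [[ 0.72  -0.092  0.06 ]]
tin [[ 0.396 -0.454  0.045]]
foot [[0.784 0.06  0.01 ]]
```

View pics/crops.png

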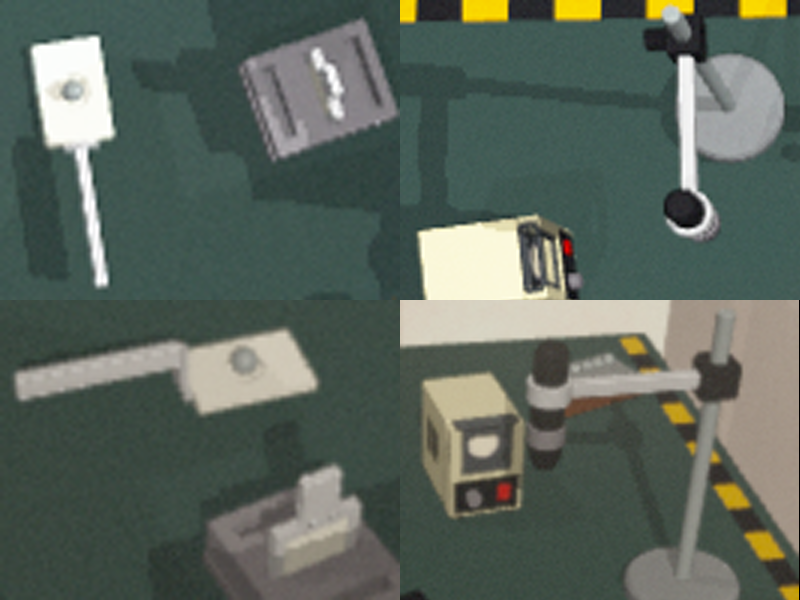

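The crop confirms it: a white slab with a steel ball in its pocket and an aluminium handle. The lamp's front faces world −y, towards the microscope. I'll average a few frames and zoom in on the slot, the rack and the diffuser tab.

Run:
```python
from station import r
from h import *
for n in("side","top"):
    ss=[r.snapshot(n) for _ in range(6)]; s=ss[0]; s["frame"]=np.mean([q["frame"] for q in ss],0).astype(np.uint8); np.savez(n+"A.npz",**s)
T,S=load("topA"),load("sideA")
def crop(s,u,v,k,w=400,h=300):
    i=cv2.resize(s["frame"][v:v+h//k,u:u+w//k,::-1],None,fx=k,fy=k,interpolation=cv2.INTER_CUBIC)
    i=cv2.copyMakeBorder(i,0,h-i.shape[0],0,w-i.shape[1],cv2.BORDER_CONSTANT)
    for j in range(0,50,5):
        if j*k<w: cv2.putText(i,str(u+j),(j*k,8),0,.3,(0,255,255));cv2.line(i,(j*k,8),(j*k,14),(0,255,255))
        if j*k<h: cv2.putText(i,str(v+j),(0,j*k+4),0,.3,(0,255,255))
    return cv2.convertScaleAbs(i,alpha=1.15)
m=np.vstack([np.hstack([crop(T,170,156,8),crop(T,348,170,8)]),np.hstack([crop(S,293,105,8),crop(S,312,242,7)])]);cv2.imwrite("pics/crops2.png",m)
```

```text
(no output)
```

View pics/crops2.png

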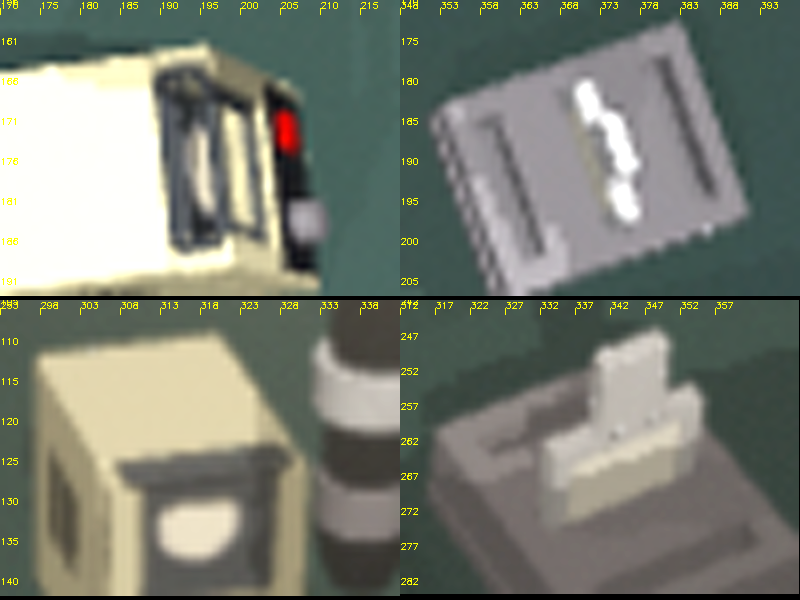

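The top crop shows the lamp's slot mouth as a dark band from about (189.5,165)–(191.5,187) to (196,164)–(198,187). The rack's outer slots are centred near (363,193) and (385,185), with the diffuser between them. In the side view the tab spans (340–350, 247–257). Now I'll measure.

```bash
cat > meas.py <<'E'
from h import *
T,S=load("topA"),load("sideA"); K=4
def roi(s,u0,v0,u1,v1):
    return cv2.resize(s["frame"][v0:v1,u0:u1],None,fx=K,fy=K,interpolation=cv2.INTER_CUBIC).astype(int)
def px(c,u0,v0): return (np.asarray(c,float).reshape(-1,2)+.5)/K-.5+[u0,v0]
def big(m):
    cs=cv2.findContours(m.astype(np.uint8),0,cv2.CHAIN_APPROX_NONE)[0]; return max(cs,key=cv2.contourArea)
def rect(s,c,o,z):
    P=plane(s,px(c,*o),z)[:,:2]; (cx,cy),(w,h),a=cv2.minAreaRect((P*1000).astype(np.float32)); return np.round([cx,cy,w,h,a],1),P
# tray slab + handle (top)
o=(290,165);I=roi(T,*o,330,245); m=I.min(2)>135
b=cv2.morphologyEx(m.astype(np.uint8),cv2.MORPH_OPEN,np.ones((32,32)))
c=big(b);print("slab",rect(T,c,o,.008)[0])
hd=m&(cv2.dilate(b,np.ones((21,21)))==0); c=big(hd); R,P=rect(T,c,o,.043); print("handle",R)
# rack
o=(340,165);I=roi(T,*o,402,215); g=(I.max(2)-I.min(2)<28)&(I.mean(2)>105)
c=big(cv2.morphologyEx(g.astype(np.uint8),cv2.MORPH_CLOSE,np.ones((25,25))));print("rack",rect(T,c,o,.042)[0],"approx",px(cv2.approxPolyDP(c,8,True),*o).round(1).tolist())
inn=cv2.erode(cv2.drawContours(np.zeros(g.shape,np.uint8),[c],-1,1,-1),np.ones((17,17)))>0
n,_,st,ce=cv2.connectedComponentsWithStats((inn&(I.mean(2)<115)).astype(np.uint8))
lab=_
for k in range(1,n):
    if st[k,4]>150:
        c=big(lab==k);print("slot",px(ce[k],*o).round(1),rect(T,c,o,.042)[0])
w=inn&(I.min(2)>200);ys,xs=np.nonzero(w);print("tab white top px",px([[xs.mean(),ys.mean()]],*o).round(2))
# lamp
o=(148,152);I=roi(T,*o,215,205); m=(I[...,0]>190)&(I[...,0]-I[...,2]<90)&(I[...,1]>175)
c=big(m);p=px(c,*o);print("lamp cream approx",px(cv2.approxPolyDP(c,6,True),*o).round(1).tolist())
P=plane(T,p,.125)
dk=(I.mean(2)<110)&(I[...,2]>=I[...,0]-10); sub=np.zeros_like(dk); sub[(160-152)*K:(190-152)*K,(187-148)*K:(199-148)*K]=1
for v in range(164,190,2):
    row=I[(v-152)*K+1].mean(1)[(184-148)*K:(206-148)*K:2]; print(v,row.astype(int).tolist())
E
python3 meas.py
```

```text
slab [ 547.9 -112.4   98.4   63.     8.4]
handle [ 436.3 -127.9  110.6   12.1    8.5]
rack [ 547.4 -322.2   91.1  116.    18.4] approx [[382.1, 172.6], [351.6, 184.6], [359.9, 207.6], [390.6, 196.1]]
slot [[383.1 185.2]] [ 562.5 -364.1   65.9    9.    19.1]
slot [[361.8 191.9]] [ 539.3 -291.5   62.6   10.    22.5]
tab white top px [[374.11 188.07]]
lamp cream approx [[201.9, 187.6], [198.4, 185.4], [193.4, 187.6], [190.4, 186.1], [188.4, 163.1], [155.9, 167.1], [159.1, 193.6]]
164 [207, 210, 208, 206, 207, 208, 210, 207, 203, 189, 170, 152, 145, 136, 127, 116, 107, 100, 96, 95, 95, 100, 106, 121, 144, 148, 122, 98, 98, 101, 100, 99, 98, 95, 93, 88, 83, 78, 75, 75, 76, 77, 75, 75]
166 [207, 207, 207, 207, 207, 207, 208, 206, 210, 180, 122, 69, 55, 58, 74, 83, 73, 70, 83, 93, 94, 85, 72, 64, 66, 72, 75, 83, 92, 100, 104, 105, 104, 103, 103, 103, 104, 96, 77, 69, 78, 98, 120, 127]
168 [239, 239, 238, 238, 238, 239, 239, 240, 245, 222, 164, 104, 82, 66, 59, 51, 43, 39, 42, 48, 50, 54, 58, 60, 59, 52, 43, 35, 33, 36, 42, 52, 57, 66, 73, 88, 111, 106, 66, 28, 18, 19, 23, 38]
170 [238, 239,
[... 1398 characters left out ...]
177, 197, 193, 167, 130, 99, 101, 145, 176, 173, 134, 72, 42]
184 [239, 239, 239, 239, 239, 239, 239, 239, 239, 239, 240, 240, 246, 217, 134, 68, 72, 84, 85, 74, 51, 34, 34, 38, 38, 49, 69, 84, 81, 77, 74, 82, 98, 112, 114, 108, 90, 98, 134, 176, 208, 184, 94, 38]
186 [239, 239, 239, 239, 239, 239, 239, 239, 239, 239, 239, 240, 246, 223, 161, 99, 75, 69, 84, 89, 75, 64, 66, 72, 75, 82, 82, 117, 184, 221, 189, 156, 157, 157, 151, 139, 123, 117, 125, 151, 198, 192, 118, 46]
188 [239, 239, 239, 239, 239, 239, 239, 239, 239, 239, 239, 239, 241, 238, 231, 225, 222, 220, 216, 216, 222, 226, 225, 227, 232, 236, 236, 237, 244, 236, 209, 182, 175, 172, 172, 173, 172, 172, 172, 172, 177, 160, 128, 82]
```

```bash
cat >> meas.py <<'E'
print("=====")
A,B,C=plane(T,[[155.9,167.1],[159.1,193.6],[195.6,161.3]],.125)[:,:2]*1000
print("lamp back",A.round(1),B.round(1),"width",np.linalg.norm(A-B).round(1),"C",C.round(1),"len",np.linalg.norm(A-C).round(1))
fb=np.array([A,B]);mid=fb.mean(0)
# side edge fit on contour u<186
def fit(sel):
    q=P[sel][:,:2].astype(np.float32)*1000; l=cv2.fitLine(q,cv2.DIST_HUBER,0,.01,.01).ravel();return l
e1=fit((p[:,0]>160)&(p[:,0]<186)&(p[:,1]<172)); e2=fit((p[:,0]>163)&(p[:,0]<186)&(p[:,1]>185)); e3=fit((p[:,1]>169)&(p[:,1]<191)&(p[:,0]<165)); e4=fit((p[:,1]>168)&(p[:,1]<184)&(p[:,0]>186)&(p[:,0]<193))
for n,e in zip(["+s","-s","back","slotback"],[e1,e2,e3,e4]): print(n,e.round(3),np.degrees(np.arctan2(e[1],e[0])).round(2))
def X(a,b):
    t=np.linalg.solve(np.c_[a[:2],-b[:2]],b[2:]-a[2:]);return a[2:]+t[0]*a[:2]
q=[X(e1,e3),X(e2,e3),X(e1,e4),X(e2,e4)];print("corners",np.round(q,1).tolist(),"w",np.linalg.norm(q[0]-q[1]).round(1),"back->slotback",np.linalg.norm((q[0]+q[1]-q[2]-q[3])/2).round(1))
print("tab top",plane(T,[374.9,188.1],.113).round(4),"shoulders",plane(T,[[371.4,182.5],[376.1,195.6]],.077).round(4).tolist())
print("side tab top mid",plane(S,[[340,249.1],[349.7,246.3]],.113).round(4).tolist(),"shoulder ends",plane(S,[[332.7,262],[354.9,254.1]],.077).round(4).tolist())
print("tri tab",tri(T,[374.9,188.1],S,[344.9,247.7]).round(4))
print("tri lamp top back L corner",tri(T,A0:=[155.9,167.1],S,[297.8,111.8]).round(4), "front far", tri(T,[195.6,161.3],S,[328.5,124]).round(4))
for X_ in [(.5474,-.3222,.042)]:
    Rx=np.array([np.cos(np.radians(-71.6)),np.sin(np.radians(-71.6))]);Ry=np.array([-Rx[1],Rx[0]])
    cs=[np.r_[np.array(X_[:2])+sx*.058*Rx+sy*.045*Ry,.042] for sx,sy in((-1,-1),(-1,1),(1,1),(1,-1))]
    print("pred rack corners top",proj(T,cs).round(1).tolist(),"side",proj(S,cs).round(1).tolist())
print("scope top cap@.308",plane(T,[245,160],.308).round(3),"lens side@.18",plane(S,[338.3,140.5],.18).round(3))
print("tray ball tri:",tri(T,[310,190.5],S,[325.8,219.7]).round(4))
E
python3 meas.py | sed -n '/====/,$p'
```

```text
=====
lamp back [622.5 382.3] [536.4 370.4] width 87.0 C [639.8 253.5] len 130.0
+s [ 1.07000e-01 -9.94000e-01  6.29840e+02  3.27239e+02] -83.85
-s [ 1.12000e-01 -9.94000e-01  5.41661e+02  3.20692e+02] -83.54
back [9.93000e-01 1.20000e-01 5.80526e+02 3.76971e+02] 6.92
slotback [9.93000e-01 1.18000e-01 5.92238e+02 2.73018e+02] 6.8
corners [[623.9000244140625, 382.20001220703125], [535.9000244140625, 371.6000061035156], [635.0999755859375, 278.1000061035156], [547.7000122070312, 267.70001220703125]] w 88.7 back->slotback 104.6
tab top [[ 0.5471 -0.3252  0.113 ]] shoulders [[0.5694, -0.3192, 0.077], [0.5254, -0.334, 0.077]]
side tab top mid [[0.5382, -0.3263, 0.113], [0.5632, -0.3209, 0.113]] shoulder ends [[0.5214, -0.3319, 0.077], [0.5808, -0.3149, 0.077]]
tri tab [ 0.5487 -0.3253  0.1148]
tri lamp top back L corner [0.5806 0.389  0.1182] front far [0.6343 0.2524 0.1302]
pred rack corners top [[359.4, 207.9], [350.6, 183.2], [382.6, 172.2], [391.4, 196.9]] side [[314.3, 258.1], [344.4, 246.6], [369.7, 277.2], [338.0, 290.9]]
scope top cap@.308 [[0.61  0.055 0.308]] lens side@.18 [[0.617 0.054 0.18 ]]
tray ball tri: [ 0.5511 -0.1125  0.0151]
```

Findings so far:
- Plate at about (0.549, −0.325), with its normal at 108.4° and the tab top triangulated at z = 0.115.
- Lamp slot at about (0.594, 0.259), yaw 96.6°.
- Tray ball at (0.551, −0.1125, 0.015), tray yaw 8.3°.
- Lens at about (0.613, 0.055).

Next I'll check IK, then grasp the diffuser.

Run:
```python
from station import r
from h import *
for p,y in[((.549,-.325,.264),18.4),((.594,.259,.35),6.6),((.437,-.1285,.197),8.3),((.5,.04,.283),8.3)]: print(np.round(r.inverse_kinematics(p,[180,0,y]),1))
O=[180,0,18.4]
r.reach([.549,-.325,.35],O); r.servo_line([.549,-.325,.265],O,.12)
r.grab(25); s=r.sense(); print(s["opening"],s["gripper_force"],s["contact_force"].round(1),s["tcp_pos"].round(4))
r.servo_line([.549,-.325,.315],O,.08); s=r.sense(); print(s["contact_force"].round(1),s["opening"])
r.servo_line([.549,-.325,.44],O,.2)
s=r.sense(); print(s["clock"],s["opening"],s["contact_force"].round(2),s["tcp_pos"].round(4),s["orientation"].round(2))
q=r.snapshot("side");np.savez("sideB.npz",**q);u,v=proj(q,[.549,-.325,.24])[0].astype(int)
cv2.imwrite("pics/held.png",cv2.resize(q["frame"][max(v-60,0):v+60,u-80:u+80,::-1],None,fx=4,fy=4,interpolation=cv2.INTER_CUBIC));print(u,v)
```

```text
[-33.7  12.   77.3  -0.   90.7  37.9]
[ 20.6  12.4  68.1  -0.   99.5 104. ]
[-20.7 -14.2 110.1  -0.   84.1  61. ]
[ 0.7 -9.5 97.2 -0.  92.3 82.4]
0.008029910958121183 24.997989535331726 [ 0.1 -0.4 -0.5] [ 0.549 -0.325  0.265]
[-0.   0.9 -1.6] 0.008065092626458426
5.925 0.007718814766097597 [-0.14 -0.16 -1.91] [ 0.5491 -0.3251  0.4382] [-1.7989e+02  8.0000e-02  1.8400e+01]
348 207
```

View pics/held.png

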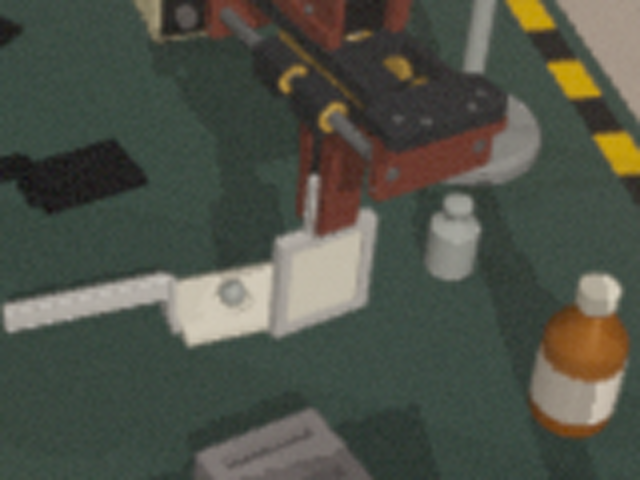

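The plate is held, with corners in the crop at (275,240), (375,210), (368,303) and (275,335). The finger sits off-centre along the tab, so I'll measure that offset by casting the corner rays onto the plate's known vertical plane.

```bash
cat >> h.py <<'E'
def vplane(s,uv,p,n):
    uv=np.atleast_2d(np.asarray(uv,float)); d=np.c_[(uv[:,0]-s["cx"])/s["fx"],(uv[:,1]-s["cy"])/s["fy"],np.ones(len(uv))]@s["R"]
    c=-s["R"].T@s["t"]; return c+d*(((p-c)@n)/(d@n))[:,None]
E
python3 - <<'E'
from h import *
q=load("sideB"); a=np.radians(-71.6); n=np.array([np.cos(a),np.sin(a),0]); e=np.array([-n[1],n[0],0]); t=np.array([.5491,-.3251,.4382])
c=np.array([[275,240],[375,210],[368,303],[275,335]])/4+[268,147]
X=vplane(q,c,t+.004*n,n)-t
print("lateral",(X@e).round(4),"z",X[:,2].round(4))
# enlarge with edges
# lamp, predicted slot-mouth outline and front top corners in both first pictures
s0=np.array([.594,.259,.125]);b=np.radians(96.6);lx=np.array([np.cos(b),np.sin(b),0]);ly=np.array([-lx[1],lx[0],0])
for nm in("sideA","topA"):
    print(nm,proj(load(nm),[s0+x*lx+y*ly for x,y in((-.012,.045),(-.012,-.045),(.12,-.045),(.12,.045))]).round(1).tolist())
S=load("sideA");I=S["frame"].astype(int).mean(2)
for u in(310,314,318,322,326): print(u,I[112:136,u].round().astype(int).tolist())
E
```

```text
lateral [-0.0335  0.0298  0.0334 -0.0285] z [-0.1822 -0.185  -0.2544 -0.2528]
sideA [[306.5, 128.3], [331.2, 125.2], [320.0, 108.8], [296.8, 111.5]]
topA [[198.9, 188.7], [196.0, 161.2], [155.6, 166.4], [158.3, 193.9]]
310 [179, 179, 179, 178, 179, 180, 179, 179, 180, 179, 180, 177, 159, 103, 89, 88, 97, 130, 129, 130, 128, 129, 129, 134]
314 [179, 179, 179, 179, 179, 179, 179, 179, 180, 180, 179, 169, 123, 92, 85, 78, 71, 80, 102, 157, 189, 192, 190, 185]
318 [179, 179, 179, 180, 180, 179, 179, 179, 179, 180, 177, 159, 105, 91, 85, 70, 75, 90, 137, 190, 194, 194, 194, 193]
322 [134, 171, 177, 179, 179, 179, 179, 179, 180, 180, 171, 130, 94, 86, 79, 72, 77, 86, 121, 150, 153, 143, 117, 90]
326 [79, 77, 79, 78, 82, 92, 118, 148, 149, 148, 129, 79, 68, 69, 61, 64, 65, 63, 66, 67, 66, 64, 64, 66]
```

The plate is centred (lateral 0.3 mm) and the predicted lamp corners match both views. I'll carry it on the base side of the microscope and check it over the slot.

Run:
```python
from station import r
from h import *
O=[180,0,6.6]
r.servo_line([.42,-.18,.44],[180,0,12],.25); r.servo_line([.42,.17,.44],O,.25); r.servo_line([.594,.259,.44],O,.2); r.servo_line([.594,.259,.40],O,.1); r.wait(.4)
s=r.sense(); print(s["clock"],s["opening"],s["contact_force"].round(2),s["tcp_pos"].round(4),s["orientation"].round(2))
out=[]
for n in("side","top"):
    q=r.snapshot(n);np.savez(n+"C.npz",**q);u,v=proj(q,[.594,.259,.15])[0].astype(int);u0,v0=u-25,v-25;print(n,u0,v0)
    out.append(cv2.resize(q["frame"][v0:v0+50,u0:u0+50,::-1],None,fx=8,fy=8,interpolation=cv2.INTER_CUBIC))
cv2.imwrite("pics/over.png",np.hstack(out))
```

```text
10.525 0.007754190180185341 [-0.06  0.14 -0.18] [0.594  0.259  0.4004] [-1.7999e+02 -3.0000e-02  6.6000e+00]
side 293 93
top 166 149
```

View pics/over.png

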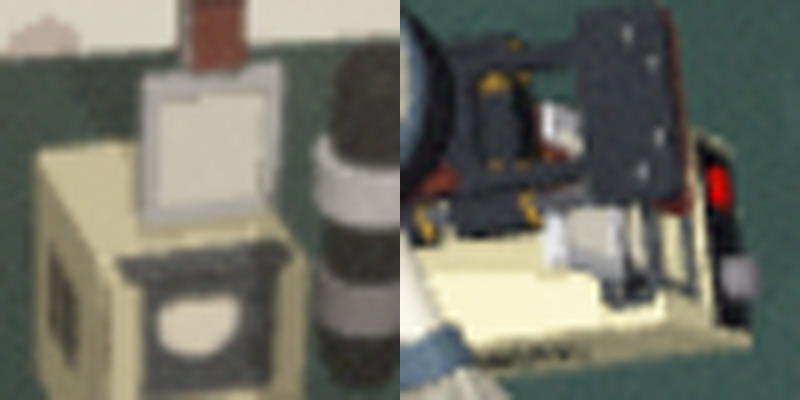

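The plate hangs over the slot: in the side crop its bottom edge runs from (143,222) to about (270,208), centred above the dark slot frame (118–292). I'll compare that with the projection, then lower it in steps while watching the force.

```bash
cat > ins.py <<'E'
from station import r
from h import *
q=load("sideC");b=np.radians(96.6);lx=np.array([np.cos(b),np.sin(b),0]);ly=np.array([-lx[1],lx[0],0])
t=np.array([.594,.259,.4004-.253])
print("pred",proj(q,[t-.004*lx+.03*ly,t-.004*lx-.03*ly]).round(1).tolist(),"obs",(np.array([[143,222],[275,209]])/8+[293,93]).round(1).tolist())
O=[180,0,6.6]
for z in np.r_[.38,.374,np.arange(.370,.3129,-.006),.3125]:
    r.servo_line([.594,.259,z],O,.05); s=r.sense(); f=s["contact_force"]
    print(round(s["clock"],1),round(z,4),s["tcp_pos"].round(4),f.round(1),s["torque"].round(2))
    if np.linalg.norm(f)>15: break
E
python3 ins.py
```

```text
pred [[310.2, 120.9], [326.7, 118.8]] obs [[310.9, 120.8], [327.4, 119.1]]
11.2 0.38 [0.594  0.259  0.3796] [-1.   0.6 -0.9] [ 0.06  0.   -0.02]
11.4 0.374 [0.594  0.259  0.3736] [ 0.5  0.1 -0.9] [ 0.05  0.03 -0.02]
11.7 0.37 [0.594  0.2594 0.3706] [0.4 2.9 2.4] [ 0.65 -0.17  0.08]
12.0 0.364 [0.5939 0.2596 0.3632] [ 1.2  5.4 -1.8] [ 1.32 -0.14  0.07]
12.2 0.358 [0.5939 0.2596 0.357 ] [ 1.4  5.6 -1. ] [ 1.44 -0.1   0.09]
12.5 0.352 [0.5939 0.2596 0.3509] [ 0.7  6.6 -0.8] [ 1.49 -0.11  0.11]
12.8 0.346 [0.5939 0.2596 0.3449] [ 0.6  6.7 -0.5] [ 1.46 -0.19  0.02]
13.0 0.34 [0.5939 0.2597 0.3389] [ 1.1  7.5 -1.2] [ 1.44 -0.17  0.08]
13.3 0.334 [0.5939 0.2597 0.333 ] [ 0.9  6.8 -1.1] [ 1.4  -0.17  0.09]
13.6 0.328 [0.5939 0.2597 0.327 ] [ 1.1  6.8 -0.8] [ 1.48 -0.17  0.06]
13.8 0.322 [0.5939 0.2597 0.321 ] [ 1.4  7.5 -1.7] [ 1.41 -0.19  0.11]
14.1 0.316 [0.5938 0.2597 0.3151] [ 0.7  7.1 -0.9] [ 1.36 -0.21  0.05]
14.3 0.3125 [0.5939 0.2597 0.3128] [0.4 6.3 3.3] [ 1.27 -0.    0.14]
```

It slid in with about 7 N of sideways force and reached the floor at z ≈ 0.3128. I'll relax the side load, press lightly, release, retreat and check.

Run:
```python
from station import r
from h import *
O=[180,0,6.6]
r.servo_line([.594,.2603,.311],O,.03); s=r.sense(); print(s["tcp_pos"].round(4),s["contact_force"].round(1))
r.let_go(); s=r.sense(); print(s["tcp_pos"].round(4),s["contact_force"].round(1),s["opening"])
r.servo_line([.594,.2603,.40],O,.15); r.servo_line([.45,.18,.42],O,.25); r.wait(.2)
print(r.sense()["clock"])
out=[]
for n in("side","top"):
    q=r.snapshot(n);np.savez(n+"D.npz",**q);u,v=proj(q,[.594,.259,.13])[0].astype(int);u0,v0=u-25,v-25;print(n,u0,v0,proj(q,[[.594,.259,.161],[.594,.259,.125]]).round(1).tolist())
    out.append(cv2.resize(q["frame"][v0:v0+50,u0:u0+50,::-1],None,fx=8,fy=8,interpolation=cv2.INTER_CUBIC))
cv2.imwrite("pics/home.png",np.hstack(out))
```

```text
[0.5938 0.2602 0.3128] [-3.   2.9  8.4]
[0.594  0.2603 0.311 ] [-0.7 -0.2 -0.3] 0.0877812789177492
17.625
side 292 98 [[318.3, 115.7], [318.0, 125.1]]
top 168 150 [[189.8, 173.9], [193.8, 175.4]]
```

View pics/home.png

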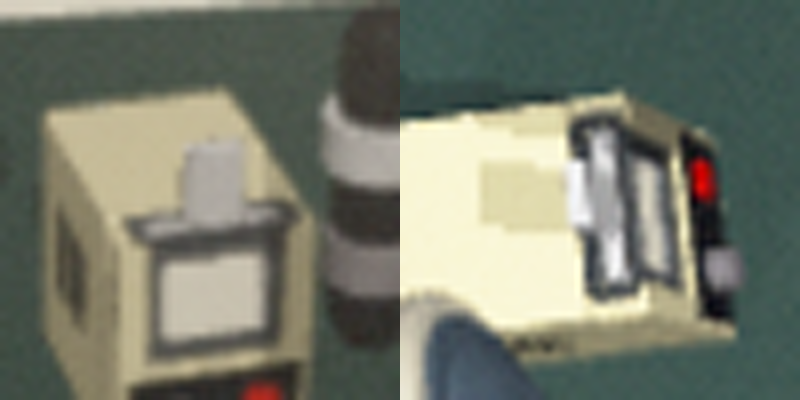

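The diffuser is home: shoulders are flush and the tab top is at about (318.9,115.5), against a prediction of (318.3,115.7). Before lifting the tray I'll refine the lens position with masks.

Run:
```python
from h import *
T,S=load("topA"),load("sideA")
o=(232,145);I=T["frame"][145:175,232:262].astype(int);m=(I.max(2)<60).astype(np.uint8)
m=cv2.resize(m*255,None,fx=4,fy=4,interpolation=cv2.INTER_CUBIC)>127
c=max(cv2.findContours(m.astype(np.uint8),0,1)[0],key=cv2.contourArea);(u,v),rad=cv2.minEnclosingCircle(c);u,v=(u+.5)/4-.5+o[0],(v+.5)/4-.5+o[1]
print("cap px",u,v,rad/4,plane(T,[u,v],.308).round(4))
I=S["frame"].astype(int)
for row in(104,120,126,132,136,139,140,141,142,143): print(row,I[row,326:352].max(1).tolist())
for X in([.610,.055],[.613,.060],[.617,.065]):
    a=np.linspace(0,2*np.pi,60); P=proj(S,np.c_[X[0]+.017*np.cos(a),X[1]+.017*np.sin(a),0*a+.18]); print(X,P.min(0).round(1),P.max(0).round(1))
```

```text
cap px 244.11874961853027 159.11874961853027 7.258861541748047 [[0.6124 0.0578 0.308 ]]
104 [86, 87, 87, 86, 86, 86, 86, 86, 77, 63, 63, 64, 65, 66, 68, 65, 65, 65, 64, 63, 72, 85, 92, 92, 95, 101]
120 [166, 146, 102, 84, 82, 83, 82, 83, 101, 131, 156, 163, 166, 169, 167, 164, 161, 158, 158, 132, 111, 104, 105, 104, 104, 104]
126 [64, 73, 112, 142, 150, 115, 99, 92, 65, 53, 55, 55, 55, 54, 54, 56, 54, 58, 72, 82, 83, 82, 83, 81, 82, 82]
132 [69, 99, 138, 144, 140, 96, 80, 97, 110, 114, 119, 121, 123, 122, 122, 120, 115, 108, 93, 74, 70, 70, 70, 71, 71, 70]
136 [72, 114, 140, 142, 139, 93, 72, 50, 49, 49, 50, 51, 51, 52, 52, 50, 48, 56, 75, 80, 80, 80, 79, 79, 81, 80]
139 [71, 118, 140, 143, 125, 88, 77, 73, 53, 47, 47, 50, 47, 47, 48, 50, 67, 76, 81, 79, 79, 79, 79, 79, 78, 78]
140 [83, 129, 142, 141, 123, 83, 76, 75, 61, 49, 48, 47, 47, 46, 48, 57, 75, 79, 77, 78, 77, 79, 79, 78, 79, 79]
141 [115, 134, 141, 141, 123, 79, 74, 76, 73, 67, 58, 56, 55, 57, 62, 74, 79, 80, 80, 79, 78, 80, 80, 79, 79, 78]
142 [135, 134, 133, 133, 117, 82, 75, 76, 74, 74, 74, 73, 73, 72, 74, 77, 78, 78, 77, 79, 78, 77, 78, 78, 78, 79]
143 [91, 77, 69, 81, 95, 73, 73, 75, 75, 76, 75, 75, 75, 76, 74, 76, 78, 78, 77, 77, 78, 78, 80, 79, 79, 78]
[0.61, 0.055] [330.5 137.7] [341.7 143.4]
[0.613, 0.06] [331.1 136.8] [342.3 142.5]
[0.617, 0.065] [332.  135.9] [343.2 141.5]
```

Lens at about (0.614, 0.061), both views agreeing within about 8 mm. Now I'll grasp the tray handle, lift a little and check the level.

Run:
```python
from station import r
from h import *
O=[180,0,8.3]
r.servo_line([.437,-.1285,.40],O,.2); r.servo_line([.437,-.1285,.197],O,.15)
r.grab(50); s=r.sense(); print(s["opening"],s["gripper_force"],s["contact_force"].round(1),s["tcp_pos"].round(4))
r.servo_line([.437,-.1285,.283],O,.05); r.wait(.3); s=r.sense(); print(s["clock"],s["opening"],s["contact_force"].round(2),s["torque"].round(3))
out=[]
for n in("side","top"):
    q=r.snapshot(n);np.savez(n+"E.npz",**q);u,v=proj(q,[.52,-.12,.10])[0].astype(int);u0,v0=u-50,v-38;print(n,u0,v0)
    print(proj(q,[.551,-.1125,.1]).round(1))
    out.append(cv2.resize(q["frame"][v0:v0+76,u0:u0+100,::-1],None,fx=4,fy=4,interpolation=cv2.INTER_CUBIC))
cv2.imwrite("pics/lift.png",np.hstack(out))
```

```text
0.009742204880716816 49.996957182884216 [ 0.5 -0.2 -0.2] [ 0.437  -0.1285  0.197 ]
24.2667 0.009745630238912645 [ 0.35 -1.05  0.06] [-0.011  0.135 -0.009]
side 266 161
[[326.9 197.1]]
top 261 159
[[309.2 188.1]]
```

View pics/lift.png

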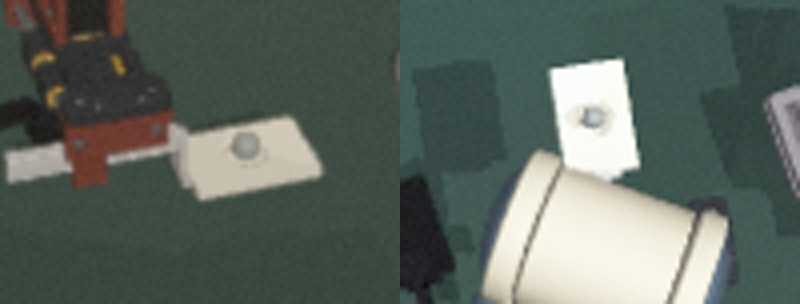

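The ball is at side (327.5,197.5) and top (309,188.2), within a pixel of the prediction for a level tray with the ball at z = 0.100. I'll carry it slowly under the lens and check with both cameras.

Run:
```python
from station import r
from h import *
O=[180,0,8.3]
r.servo_line([.500,.045,.283],O,.06); r.wait(1.0); s=r.sense(); print(s["clock"],s["opening"],s["gripper_force"],s["contact_force"].round(2),s["torque"].round(3),s["tcp_pos"].round(4))
out=[]
for n in("side","top"):
    q=r.snapshot(n);np.savez(n+"F.npz",**q);u,v=proj(q,[.59,.06,.13])[0].astype(int);u0,v0=u-50,v-38;print(n,u0,v0,"pred ball",proj(q,[.614,.061,.1]).round(1),"lens",proj(q,[.614,.061,.18]).round(1))
    out.append(cv2.resize(q["frame"][v0:v0+76,u0:u0+100,::-1],None,fx=4,fy=4,interpolation=cv2.INTER_CUBIC))
cv2.imwrite("pics/final.png",np.hstack(out))
```

```text
28.5917 0.009576694516090977 49.99489367008209 [-0.02  0.23 -1.59] [-0.013  0.156  0.039] [0.5   0.045 0.283]
side 278 116 pred ball [[335.4 161.5]] lens [[336.9 139.4]]
top 205 137 pred ball [[256.4 169.6]] lens [[251.8 165.8]]
```

View pics/final.png

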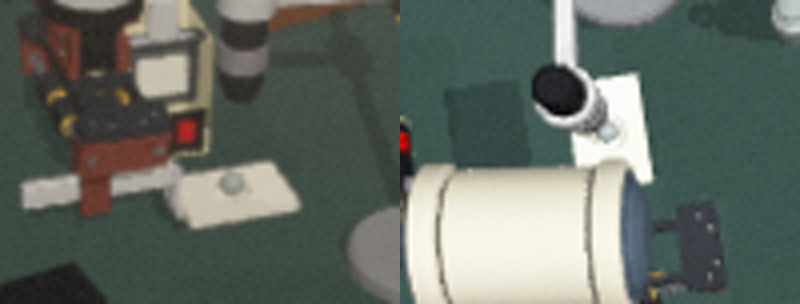

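In the side view the ball is at (336,161.5), matching the prediction, and the tube's end is directly above at about (338,140). The top view agrees, and any remaining offset is a few mm against the 15 mm allowed. Everything is level and still, so I'm handing in.

```bash
python3 -c "
from station import r
print(r.hand_in())"
```

```text
the job is handed in; nothing more can be done
None
```

I handed the job in at about 29 s of the 72 s allowed, with the diffuser fully home in the lamp and released, and the tray held level with the ball about 80 mm below the lens and within a few mm of straight under it by the images; no verdict came back.

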